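Load the coin tube and hold the carousel with it at the pointer

TASK

Lift the tall coin tube out of the wooden bin and stand it fully down in the one empty cup on the carousel. Then grip the carousel's upright brass turning post and turn the carousel by it until the tube stands in line with the brass pointer on the base, and finish there with the gripper still closed on the post, holding the carousel still. Leave the other things in the bin and on the table where they are.

Things in the scene. Friction and masses are not known exactly. Their poses are not given: they have to be found in the camera images.
- tube: the coin tube to load: plain aluminium cylinder 32 mm in diameter with a dark steel cap 33 mm in diameter, 75 mm tall in all, about 90 g, standing upright and loose in the bin; it is the tallest thing there. Origin at the centre of its underside, z up along it.
- bin: fixed dark wooden open bin, 170 mm (its x) by 250 mm (its y) outside, 45 mm tall, walls and floor 6 mm thick. Origin at the centre of its underside, on the table. Three things stand in a row along its y, about 75 mm apart: the coin tube, a squat lidded pot and a small knobbed weight, in any order.
- pot: bystander in the bin: squat white lidded pot, 42 mm in diameter, 34 mm tall. Origin at the centre of its underside.
- weight: bystander in the bin: brass weight with a knob on top, 28 mm in diameter, 35 mm tall. Origin at the centre of its underside.
- base: fixed base of the carousel; origin on the table, on the turning axis, z up. The pointer is a slim brass upright with a cone on top, 60 mm tall in all and 20 mm wide, standing just outside the turntable 149 mm from the axis along the base's own -x. In line with the pointer means that the cup lies on the straight line from the axis to the pointer, on the pointer's side.
- turntable (a joint): angle of the turntable about the vertical axis, counter-clockwise from above positive, turning endlessly; 0 (or 2 pi) when the cup is in line with the pointer. It turns easily (about 0.05 N m of friction) and stays where it is left. The turntable is a round wooden disc 244 mm in diameter, top face 45 mm above the table. At 85 mm from its axis stand, a quarter turn apart: the empty cup, a fixed squat amber jar (48 mm wide, 41 mm tall), the post, another such jar.
- cup (a point): centre of the inner floor of the empty steel cup on the turntable, 49 mm above the table and 85 mm from the axis; x, y, z axes are those of the turntable. The cup stands 27 mm tall over the disc; inside it is 38 mm across with a flared mouth 48 mm across, so the tube enters with 3 mm to spare all round and stands 23 mm deep in it.
- post: upright brass turning post, a round rod 16 mm in diameter and 85 mm tall on the turntable, 85 mm from the axis and exactly opposite the cup; it spins freely about its own upright axis, so that a hand may keep its direction while leading it round in a circle. Origin at the centre of its foot, 45 mm above the table; its top is 130 mm above the table.
- snuffbox: bystander: pewter snuff box 57 by 82 by 24 mm, at the far end of the gap between carousel and bin. Origin at the centre of its underside.
- dome: bystander: round glass dome lens in a brass rim, 68 mm across, 33 mm tall, standing at the near end of the gap between carousel and bin. Origin at the centre of its underside.
Not all that is in view belongs to the job. Leave any purple or turquoise look-alike of the tube alone.

How it is judged:
On the way, in this order (a step that is already met when the one before it is completed fails the run):
1. the tube is lifted clear of the bin in the fingers (height (world z) of tube above 0.055 m and contact force between the fingers and tube above 0.5 N), for 0.2 s.
2. the tube stands fully down in the cup and is let go (horizontal distance between tube and cup below 0.006 m and z of tube in the frame of cup between -0.005 and 0.005 m and angle between tube's own z axis and vertical below 0.15 rad and contact force between the fingers and tube below 0.2 N), for 0.2 s.
3. the fingers grip the post before the tube is in line with the pointer (contact force between the fingers and post above 2 N and not (y of cup in the frame of base between -0.01 and 0.01 m and x of cup in the frame of base below 0 m)), for 0.1 s.
4. the tube is in line with the pointer, the post gripped (y of cup in the frame of base between -0.01 and 0.01 m and x of cup in the frame of base below 0 m and contact force between the fingers and post above 2 N and horizontal distance between tube and cup below 0.006 m and z of tube in the frame of cup between -0.005 and 0.005 m and angle between tube's own z axis and vertical below 0.15 rad), for 0.2 s.
At the end, for the whole second after the job is handed in: Tube in the cup (6 mm of centre, 5 mm of floor, tilt under 0.15 rad), fingers off it; cup centre within 10 mm of the line from axis to pointer, on the pointer side; turntable still (under 0.05 rad/s); fingers grip the post with over 2 N (all of step 4 and contact force between the fingers and tube below 0.2 N and velocity of joint turntable between -0.05 and 0.05 rad/s); the arm keeps its last pose, push and grip.
It fails at once if the pot or the weight in the bin is shifted by more than 30 mm (distance of any of pot, weight from where it was at the start of the episode above 0.03 m).
It fails at once if the snuff box or the dome lens is shifted by more than 30 mm (distance of any of snuffbox, dome from where it was at the start of the episode above 0.03 m).
It also fails if it takes over 64 s, if anything falls off the work surface, if the arm or the gripper's body presses on something with over 40 N, if the wrist force passes 120 N, or if a joint passes its speed limit or range.

ROBOT

A 6-joint arm with a two-finger parallel gripper is mounted at the origin on the work surface. World frame = base frame: x ahead of the robot, y to its left, z up, the work surface at z = 0. Lengths are in m, angles in rad, forces in N, time in s.
With the tool pointing down it reaches from about 0.3 to 0.875 m from the base axis. Payload 6.4 kg.
Tool frame: the origin (TCP) lies on the front face of the gripper's body, between the roots of the fingers; the fingertips stand 73 mm ahead of it and the grasp point (between the pads) lies ctrl.pinch_z ahead of it (ctrl.pinch_z is the distance from the TCP to the grasp point, in m); z points along the fingers, x is the direction in which the jaws open and shut, and the axes are right-handed (so a half turn about z gives the same grasp; the last joint's range is limited). The gripper opens to 85 mm and grips with 20 to 120 N. Pads are 22 mm wide; open, the fingers measure 114 mm over their backs; the gripper's body (76 mm by 85 mm) begins 54 mm behind the grasp point. The pads swing forward as they close: fully open they stand 13 mm farther back than shut.
Start: joints at [-1.502, 0.181, 1.607, -0, 1.354, -0.206], TCP at [0.156, -0.553, 0.304] pointing down, gripper open.
Joint ranges: [-2.99, 2.99], [-0.89, 2.07], [0.3, 2.58], [-1.14, 4.28], [0, 2.63], [-3.12, 3.12]. Speed limits (rad/s): [2.57, 2.57, 3.01, 3.14, 3.14, 3.14].

INTERFACE

Orientations are given as a unit quaternion [w, x, y, z].
In Python, from bench import ctrl gives the robot as it stands.
- The arm moves only by the tool move_arm, never from a script. Its argument "rows" is text: rows parted by semicolons, each of 7 numbers parted by spaces: the shift along the tool's x, y, z in cm, then the turn, a rotation vector about the tool's x, y, z in degrees, then the opening, from 0 (shut) to 1 (fully open). In form: x y z rx ry rz grip; .... A call has 1 to 20 rows; each row shifts and turns the commanded pose from where the row before left it, along the tool's axes as they then stand; what a row does not reach is not made up. A row lasts 1/10 s, in which the tool goes at most 50 mm and 8.59 degrees, less where a joint would pass 70% of its speed; a pose out of reach is approached as far as the arm can. A call with a gripper value outside its range is refused whole. The fingers move at their own pace and stop on an object; the grip force is fixed at half the most. Time passes only in rows, so rows that do not move let the fingers close. It gives the time, the measured TCP pose, the force and the opening at its end, in the units of the state.
- ctrl.get_obs(): the state, without advancing time (a new reading comes with each control period).
- ctrl.camera(name): name is "scene" or "top"; returns a dict with "color" (480x640x3 uint8, blue, green, red), "fx", "fy", "cx", "cy" (pixels), "rvec" (rotation vector, rad) and "tvec" (3), from world to camera coordinates, as OpenCV has them. Camera axes: x right, y down, z forward; pixel columns grow to the right and rows downward; lengths in m; the calibration is good to about 2 mm. A picture is of the moment at which its call begins. There is no depth.
- ctrl.hand_in(): hands the job in, once; it reports no verdict.
Trained networks look in the newest picture that a camera, given by its name, has taken for a name from the list of things; names that differ only in an ending like _2 or _b are one class to them, and where a whole thing is asked for, a point or a joint stands for the part that bears it (a point fixed in the world has none). Each returns a list of dicts, best first, with "confidence" (0 to 1); they miss things now and then, are a little off and sometimes report something else, mostly with a low value. They report only what shows in the picture. A call takes as long as a camera call. They do not tell look-alikes from the thing itself.
- ctrl.look_for(camera, query): "bbox" ([left, top, right, bottom] in pixels, round what is visible of it).
- ctrl.trace(camera, query): "region" (480x640 bool, what is visible of it) and "bbox" ([left, top, right, bottom] in pixels, round what is visible of it).
The state is a dict: "time_s": time; "q": joint angles; "dq": joint speeds; "joint_efforts": joint torques, N m; "eef_pos": TCP position; "eef_rot": TCP orientation; "wrist_force": force on the tool from outside, world axes, zero at the start; "torque": the same for the moment, N m; "opening": opening from 0.0 (shut) to 1.0 (fully open).
Only numpy, scipy, OpenCV 4.12 (cv2) and the standard library are available. Lean on these libraries where they do the work, as an engineer would, in place of code of your own. Each camera call takes 0.05 s, during which the arm holds its last target.

## Working session

There is one attempt and no reset: what is moved stays moved. The work goes in short steps, Python scripts to look and compute and a tool call to move; the robot and the scene stay as the last step left them, time stands still between calls to the robot, and variables do not carry over. Pictures are saved under pics/ and viewed, and the job is handed in when it is done.

Besides the shell and the picture viewer there is one more tool, called after "Emit:" as a command line: name --argument value ..., lists and objects as JSON in quotes. move_arm: Moves the arm, as the interface text tells. Its arguments: {"type":"object","properties":{"rows":{"type":"string"}},"required":["rows"]}

```bash
mkdir -p pics; ls
python3 - <<'E'
from bench import ctrl
import cv2
print(ctrl.pinch_z); o=ctrl.get_obs(); print(o)
for n in("scene","top"):
    c=ctrl.camera(n); cv2.imwrite(f"pics/{n}0.png",c["color"]); print({k:v for k,v in c.items() if k!="color"})
    for q in("tube","bin","pot","weight","base","turntable","cup","post","snuffbox","dome"):
        print(n,q,[( [round(float(x)) for x in d["bbox"]],round(d["confidence"],2)) for d in ctrl.look_for(n,q)][:3])
E
```

```text
pics
0.0539
{'time_s': 0.0, 'q': array([-1.50229020e+00,  1.81528374e-01,  1.60799564e+00, -3.50086347e-05,
        1.35378486e+00, -2.06313047e-01]), 'dq': array([-0.00013055, -0.00055093,  0.00166074,  0.00024636, -0.00020735,
       -0.0002845 ]), 'joint_efforts': array([ 2.99312174e-03, -4.44864571e+01, -3.51342845e+01, -3.96425446e-05,
        8.89864663e-03,  1.42687756e-05]), 'eef_pos': array([ 0.15601137, -0.55299384,  0.30299714]), 'eef_rot': array([-6.35889307e-04,  7.97301465e-01, -6.03580680e-01, -5.76449642e-04]), 'wrist_force': array([-0.02172943, -0.11438559, -0.34430946]), 'torque': array([-0.01511015,  0.01546957, -0.00710402]), 'opening': 1.0003039773989768}
{'fx': 457.82328531343313, 'fy': 457.82328531343313, 'cx': 326.91331119190806, 'cy': 248.53595443340845, 'rvec': array([ 0.98397228,  2.6717967 , -0.76475561]), 'tvec': array([ 0.35095416, -0.33052722,  0.9642749 ])}
scene tube [([376, 289, 404, 332], 0.77), ([410, 216, 436, 257], 0.74), ([270, 323, 298, 367], 0.57)]
scene bin [([291, 226, 492, 429], 0.57)]
scene pot [([345, 261, 371, 294], 0.77), ([289, 224, 49
[... 413 characters left out ...]
046661, 'cy': 222.87658782768094, 'rvec': array([ 2.18525187, -2.15562541,  0.09621202]), 'tvec': array([0.06636995, 0.55921504, 1.03347084])}
top tube [([251, 135, 278, 166], 0.61), ([445, 264, 466, 270], 0.29)]
top bin [([155, 180, 306, 286], 0.71)]
top pot [([260, 228, 289, 248], 0.93), ([214, 218, 240, 242], 0.75), ([154, 182, 306, 286], 0.42)]
top weight [([330, 280, 366, 319], 0.53), ([182, 222, 198, 242], 0.46)]
top base [([404, 155, 548, 315], 0.89)]
top turntable [([405, 152, 551, 298], 0.62)]
top cup [([405, 152, 546, 293], 0.93)]
top post [([447, 263, 466, 272], 0.72), ([330, 114, 383, 160], 0.29)]
top snuffbox [([329, 114, 382, 160], 0.84)]
top dome [([329, 280, 368, 316], 0.56)]
```

View pics/scene0.png

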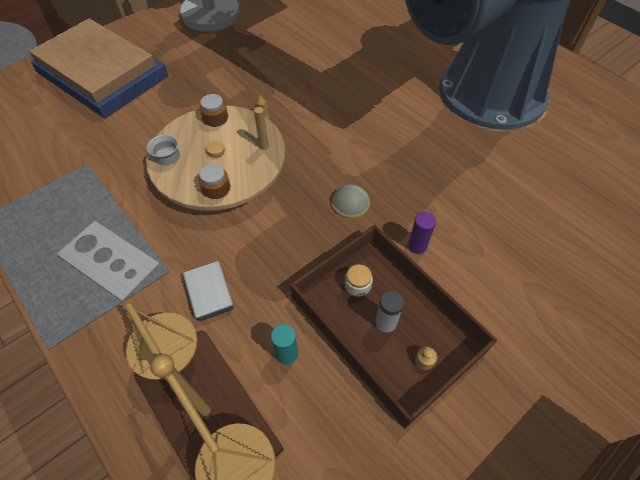

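View pics/top0.png

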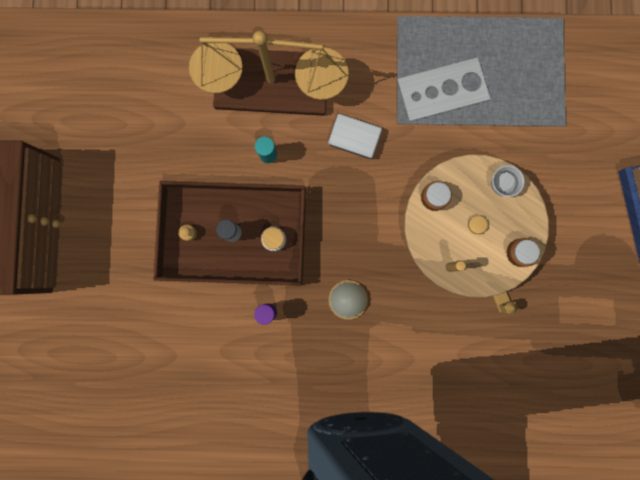

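The three tube-like things in the scene picture are a dark-capped grey cylinder in the bin (390,312; top view 229,230), a purple one (422,233) and a turquoise one (285,344). Only the grey one is aluminium with a dark cap and inside the bin, so that is the tube. I'll confirm it in an enlarged crop and measure.

```bash
cat > h.py <<'E'
import numpy as np, cv2
from bench import ctrl
def cam(n):
    c=ctrl.camera(n); c["K"]=np.array([[c["fx"],0,c["cx"]],[0,c["fy"],c["cy"]],[0,0,1]]); c["R"]=cv2.Rodrigues(c["rvec"])[0]; return c
def unp(c,uv,z):
    d=c["R"].T@np.linalg.inv(c["K"])@np.array([uv[0],uv[1],1.]); o=-c["R"].T@c["tvec"]
    return (o+d*(z-o[2])/d[2])
def proj(c,P):
    return cv2.projectPoints(np.array(P,float).reshape(-1,3),c["rvec"],c["tvec"],c["K"],None)[0].reshape(-1,2)
E
python3 - <<'E'
from h import *
s=cam("scene");t=cam("top")
print("cam pos",-s["R"].T@s["tvec"],-t["R"].T@t["tvec"])
a=cv2.resize(s["color"][215:445,270:500],(400,400),interpolation=3)
b=cv2.resize(t["color"][170:300,145:315],(400,306),interpolation=3)
im=np.zeros((400,800,3),np.uint8); im[:,:400]=a; im[:306,400:]=b
cv2.imwrite("pics/crop1.png",im)
a=cv2.resize(s["color"][85:220,135:295],(400,338),interpolation=3)
b=cv2.resize(t["color"][145:320,395:560],(400,424),interpolation=3)
im=np.zeros((424,800,3),np.uint8); im[:338,:400]=a; im[:,400:]=b
cv2.imwrite("pics/crop2.png",im)
E
```

```text
cam pos [0.78196528 0.37295452 0.64162168] [0.45860751 0.06738919 1.08181619]
```

View pics/crop1.png

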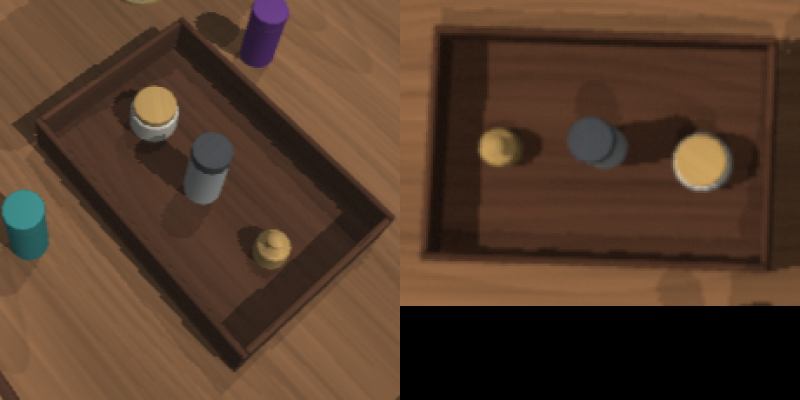

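View pics/crop2.png

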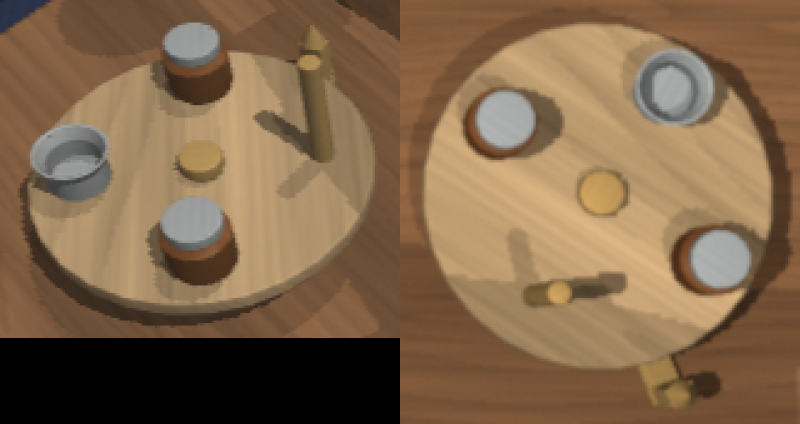

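Run:
```python
from h import *
s=cam("scene");t=cam("top")
F={"tubecap":((391.9,299.5),(226.6,228.7),.081),"axis(disc)":(None,(476.7,225.6),.045),"hub":((215,149),(477.7,223.8),.052),"posttop":((259,109.8),(460.6,265.9),.130),"cuprim":((163.2,145.4),(508.4,180.9),.072),"ptr":((260.6,95),(507.5,304),.06),
"jarA":((212,102),(437.6,194),.086),"jarB":((212,172.5),(527,251.5),.086),"pot":((360,274),(274,237),.04),"weight":((428,352),(186,231),.041)}
for k,(a,b,z) in F.items():
    print(k,unp(s,a,z)[:2].round(4) if a else None,unp(t,b,z)[:2].round(4), end=' ')
    if a:
        P=[c["K"]@np.c_[c["R"],c["tvec"]] for c in(s,t)]
        X=cv2.triangulatePoints(P[0],P[1],np.array(a,float),np.array(b,float)).ravel();print((X[:3]/X[3]).round(4))
    else:print()
# disc edge fit in top
for n,c in(("scene",s),("top",t)):
    d=ctrl.trace(n,"turntable")
    print(n,[(x["confidence"],x["bbox"]) for x in d][:2])
    d2=ctrl.trace(n,"tube");
    for x in d2: 
        ys,xs=np.nonzero(x["region"]); print(n,"tube",round(x["confidence"],2),x["bbox"],xs.mean(),ys.mean())
```

```text
tubecap [0.5392 0.2261] [0.5415 0.2262] [0.541  0.2261 0.0837]
axis(disc) None [ 0.5554 -0.1908] 
hub [ 0.5575 -0.1904] [ 0.5578 -0.1908] [ 0.5577 -0.1907  0.0519]
posttop [ 0.4849 -0.143 ] [ 0.4848 -0.1443] [ 0.4846 -0.1443  0.129 ]
cuprim [ 0.6277 -0.2355] [ 0.628  -0.2373] [ 0.6279 -0.2376  0.0705]
ptr [ 0.4179 -0.2447] [ 0.4252 -0.2364] [ 0.4254 -0.2328  0.0715]
jarA [ 0.5114 -0.2581] [ 0.6025 -0.1174] [ 0.5819 -0.0906  0.2328]
jarB [ 0.6022 -0.1178] [ 0.5107 -0.2614] [ 0.5224 -0.3441 -0.1678]
pot [0.5281 0.1543] [0.5319 0.1518] [0.5307 0.1528 0.0415]
weight [0.5401 0.3032] [0.54   0.3014] [0.5398 0.3023 0.039 ]
scene [(0.6, [145.0, 97.3, 284.3, 207.2]), (0.49, [251.9, 107.7, 265.4, 150.9])]
scene tube 0.96 [376.5, 290.2, 401.2, 330.1] 388.39791937581276 310.57997399219767
scene tube 0.87 [408.0, 211.7, 441.0, 256.7] 421.0702380952381 232.1797619047619
scene tube 0.55 [269.4, 323.9, 297.3, 367.2] 284.23971797884843 343.524089306698
top [(0.82, [406.4, 153.1, 553.7, 296.3])]
top tube 0.79 [214.3, 216.3, 239.4, 242.3] 228.92892156862746 229.84558823529412
top tube 0.65 [253.7, 135.2, 279.6, 167.6] 266.2196652719665 149.2133891213389
top tube 0.54 [255.6, 302.9, 275.8, 322.2] 265.74303405572755 312.7770897832817
```

Crop 1 confirms it: the grey cylinder with the dark cap stands between the knobbed weight and the pot. Crop 2 shows the cup, jars, post and pointer. The tube is at (0.541, 0.226), the cup at (0.628, -0.237), the post at (0.485, -0.144) and the axis at about (0.556, -0.1905). I'll turn the tool to yaw 0 and then go over the tube.

Emit:
move_arm --rows "0 0 0 0 0 -8.25 1;0 0 0 0 0 -8.25 1;0 0 0 0 0 -8.25 1;0 0 0 0 0 -8.25 1;0 0 0 0 0 -8.25 1;0 0 0 0 0 -8.25 1;0 0 0 0 0 -8.25 1;0 0 0 0 0 -8.25 1;0 0 0 0 0 -8.25 1;0 0 0 0 0 0 1"

```text
time_s: 2.5
eef_pos: [0.156, -0.5534, 0.3039]
eef_rot: [-0.0, 1.0, 0.001, -0.0]
wrist_force: [0.2, 0.1, -0.6]
opening: 0.995
```

Emit:
move_arm --rows "1.92 -3.9 0 0 0 0 1;1.92 -3.9 0 0 0 0 1;1.92 -3.9 0 0 0 0 1;1.92 -3.9 0 0 0 0 1;1.92 -3.9 0 0 0 0 1;1.92 -3.9 0 0 0 0 1;1.92 -3.9 0 0 0 0 1;1.92 -3.9 0 0 0 0 1;1.92 -3.9 0 0 0 0 1;1.92 -3.9 0 0 0 0 1;1.92 -3.9 0 0 0 0 1;1.92 -3.9 0 0 0 0 1;1.92 -3.9 0 0 0 0 1;1.92 -3.9 0 0 0 0 1;1.92 -3.9 0 0 0 0 1;1.92 -3.9 0 0 0 0 1;1.92 -3.9 0 0 0 0 1;1.92 -3.9 0 0 0 0 1;1.92 -3.9 0 0 0 0 1;1.92 -3.9 0 0 0 0 1"

```text
time_s: 4.5
eef_pos: [0.5407, 0.2284, 0.3039]
eef_rot: [0.0, 1.0, -0.002, 0.0]
wrist_force: [0.7, -1.3, 0.7]
opening: 1.0
```

Emit:
move_arm --rows "0 0.2 2 0 0 0 1;0 0 3.5 0 0 0 1;0 0 3.5 0 0 0 1;0 0 2 0 0 0 1;0 0 0 0 0 0 1;0 0 0 0 0 0 1"

```text
time_s: 5.1
eef_pos: [0.5403, 0.2246, 0.1943]
eef_rot: [0.0, 1.0, -0.001, -0.0]
wrist_force: [1.0, -0.9, 0.3]
opening: 0.999
```

Run:
```python
from h import *
s=cam("scene"); o=ctrl.get_obs(); print(o["eef_pos"],o["wrist_force"])
cv2.imwrite("pics/pre.png",cv2.resize(s["color"][180:440,250:510],(600,600)))
```

```text
[0.54097758 0.22467963 0.19533139] [ 0.19524378 -0.05578851 -0.13435072]
```

View pics/pre.png

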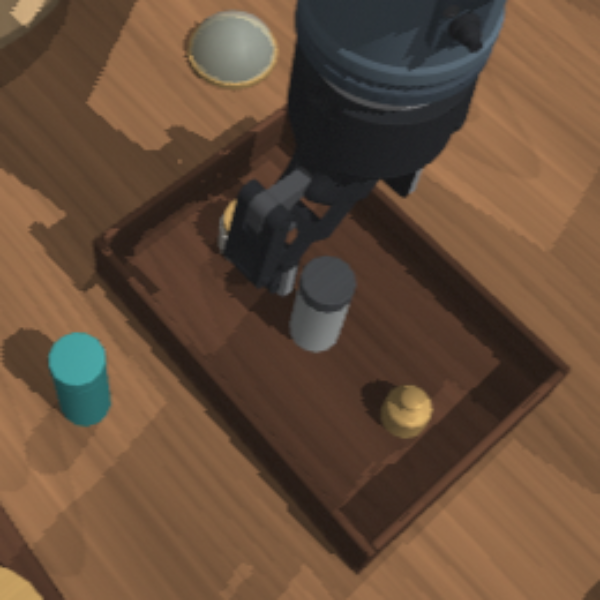

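The open fingers stand above the tube (crop 322,300) with jaws across the bin, and the pot and weight are clear. Next is to lower, close and lift.

Emit:
move_arm --rows "0 -0.15 2 0 0 0 1;0 0 2 0 0 0 1;0 0 2 0 0 0 1;0 0 1.5 0 0 0 1;0 0 1 0 0 0 1;0 0 0 0 0 0 1;0 0 0 0 0 0 1;0 0 0 0 0 0 0;0 0 0 0 0 0 0;0 0 0 0 0 0 0;0 0 0 0 0 0 0;0 0 0 0 0 0 0;0 0 0 0 0 0 0;0 0 0 0 0 0 0;0 0 0 0 0 0 0"

```text
time_s: 6.65
eef_pos: [0.5403, 0.2261, 0.1094]
eef_rot: [-0.0, 1.0, -0.0, 0.0]
wrist_force: [-1.4, 0.3, 5.3]
opening: 0.367
```

Emit:
move_arm --rows "0 0 -1 0 0 0 0;0 0 -2 0 0 0 0;0 0 -3 0 0 0 0;0 0 -3 0 0 0 0;0 0 -3 0 0 0 0;0 0 -3 0 0 0 0;0 0 -1 0 0 0 0;0 0 0 0 0 0 0;0 0 0 0 0 0 0"

```text
time_s: 7.55
eef_pos: [0.5394, 0.2259, 0.2674]
eef_rot: [0.0, 1.0, -0.0, -0.001]
wrist_force: [-0.4, -0.4, -1.5]
opening: 0.366
```

Run:
```python
from h import *
s=cam("scene"); t=cam("top");o=ctrl.get_obs(); print(o["eef_pos"],o["wrist_force"],o["opening"])
cv2.imwrite("pics/lift.png",s["color"])
p=o["eef_pos"]
print("expected bottom",proj(s,[p[0],p[1],p[2]-.1039]),"top",proj(s,[p[0],p[1],p[2]-.0289]))
```

```text
[0.5391669 0.2257822 0.2666697] [ 0.1063807   0.58917791 -1.47025302] 0.3656106799092759
expected bottom [[400.15921689 269.62757524]] top [[409.94367348 234.91250699]]
```

View pics/lift.png

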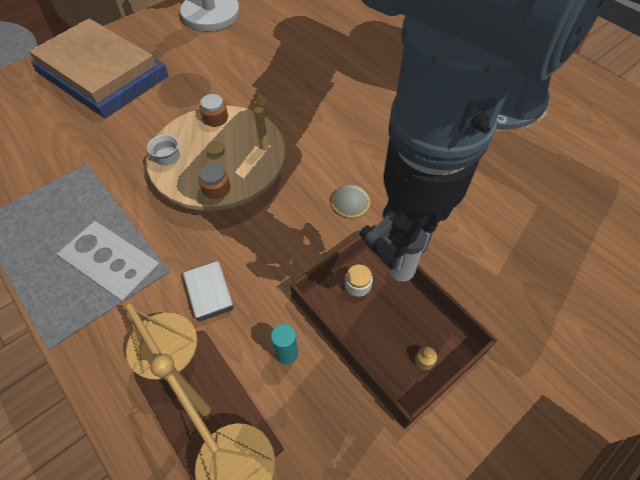

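The tube is lifted, with its lower edge at about (403,280) and the others undisturbed. Carrying it over the cup.

Emit:
move_arm --rows "0.4 2 0 0 0 0 0;0.6 3 0 0 0 0 0;0.8 4 0 0 0 0 0;0.8 4 0 0 0 0 0;0.8 4 0 0 0 0 0;0.8 4 0 0 0 0 0;0.8 4 0 0 0 0 0;0.8 4 0 0 0 0 0;0.8 4 0 0 0 0 0;0.8 4 0 0 0 0 0;0.6 4 0 0 0 0 0;0.4 3 0 0 0 0 0;0.3 2.28 0 0 0 0 0;0 0 0 0 0 0 0;0 0 0 0 0 0 0;0 0 0 0 0 0 0"

```text
time_s: 9.25
eef_pos: [0.6267, -0.2356, 0.2677]
eef_rot: [-0.001, 1.0, 0.0, -0.001]
wrist_force: [0.8, 0.6, -0.8]
opening: 0.37
```

```bash
cat > look.py <<'E'
from h import *
import sys
n=sys.argv[1]
s=cam("scene"); t=cam("top");o=ctrl.get_obs(); print(o["eef_pos"],o["eef_rot"],o["wrist_force"],o["opening"])
a=cv2.resize(s["color"][60:220,120:300],(450,400),interpolation=3)
b=cv2.resize(t["color"][135:325,395:560],(347,400),interpolation=3)
cv2.imwrite(f"pics/{n}.png",np.hstack([a,b]))
p=o["eef_pos"]
print("bottom",proj(s,[p[0],p[1],p[2]-.1039]),"top",proj(s,[p[0],p[1],p[2]-.0289]))
E
python3 look.py over
```

```text
[ 0.62705724 -0.23542366  0.26848719] [-3.06682428e-04  9.99999688e-01  6.49925504e-04 -3.29168499e-04] [-0.03507715  0.60908299 -1.18838829] 0.3676010962655221
bottom [[145.46489677 101.69630856]] top [[127.54435618  58.592785  ]]
```

View pics/over.png

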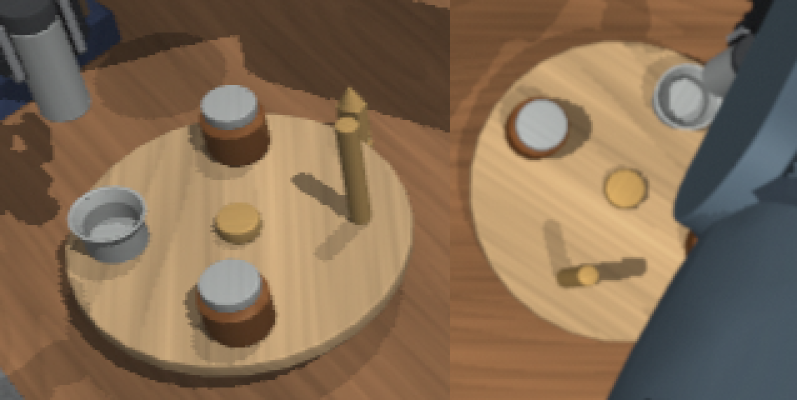

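Emit:
move_arm --rows "0.1 0.12 1.5 0 0 0 0;0 0 2.5 0 0 0 0;0 0 2.5 0 0 0 0;0 0 1.5 0 0 0 0;0 0 0 0 0 0 0;0 0 0 0 0 0 0;0 0 0 0 0 0 0"

```text
time_s: 10.05
eef_pos: [0.6289, -0.2384, 0.1905]
eef_rot: [0.001, 1.0, 0.0, 0.001]
wrist_force: [0.4, 0.4, -1.0]
opening: 0.364
```

```bash
sed -i 's/60:220,120:300/80:200,120:255/' look.py; python3 look.py over2
```

```text
[ 0.62881801 -0.23841262  0.19057908] [ 7.12018934e-04  9.99999042e-01 -3.08080513e-05  1.18635386e-03] [ 0.25154772  0.19099542 -1.13431283] 0.3666349415604319
bottom [[159.11471529 138.42721886]] top [[144.1179697 102.7077302]]
```

View pics/over2.png

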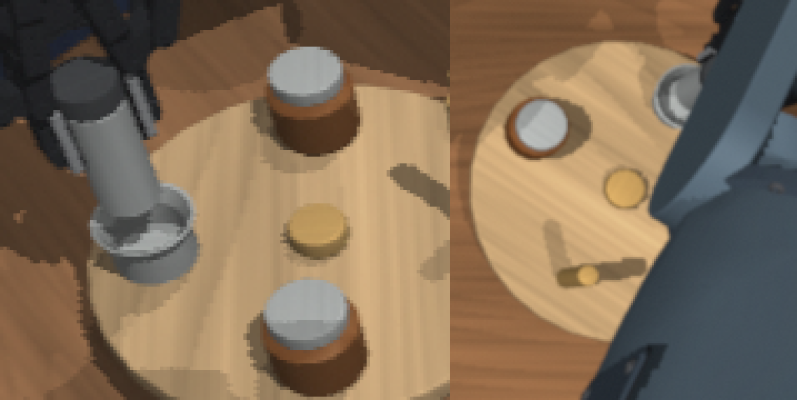

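```bash
cat > ov.py <<'E'
from h import *
s=cam("scene");t=cam("top")
th=np.linspace(0,2*np.pi,60)
def circ(img,c,x,y,z,r,x0,y0,k,col):
    p=(proj(c,np.c_[x+r*np.cos(th),y+r*np.sin(th),0*th+z])-[x0,y0]+.5)*k-.5
    cv2.polylines(img,[np.round(p*16).astype(np.int32)],True,col,1,cv2.LINE_AA,4)
E
python3 - <<'E'
from ov import *
S=cv2.imread("pics/scene0.png");T=cv2.imread("pics/top0.png")
k=10;A=cv2.resize(S[125:172,143:183],None,fx=k,fy=k,interpolation=0);B=cv2.resize(T[160:205,488:528],None,fx=k,fy=k,interpolation=0)
for (x,y,col) in((.628,-.237,(0,0,255)),):
  for z,r in((.072,.024),(.049,.019)):
    circ(A,s,x,y,z,r,143,125,k,col);circ(B,t,x,y,z,r,488,160,k,col)
im=np.zeros((470,800,3),np.uint8);im[:,:400]=A;im[:450,400:]=B;cv2.imwrite("pics/rim.png",im)
C=cv2.resize(s["color"][100:175,130:190],None,fx=8,fy=8,interpolation=0)
p=ctrl.get_obs()["eef_pos"];print(p,ctrl.get_obs()["eef_rot"])
circ(C,s,p[0],p[1],p[2]-.1039,.016,130,100,8,(0,255,0));circ(C,s,p[0],p[1],p[2]-.0289,.0165,130,100,8,(0,255,0));circ(C,s,.628,-.237,.072,.024,130,100,8,(0,0,255))
cv2.imwrite("pics/tubeov.png",C)
E
```

```text
[ 0.62853951 -0.23823803  0.19009422] [ 4.85039019e-04  9.99999537e-01 -3.23015889e-05  8.30413603e-04]
```

View pics/rim.png

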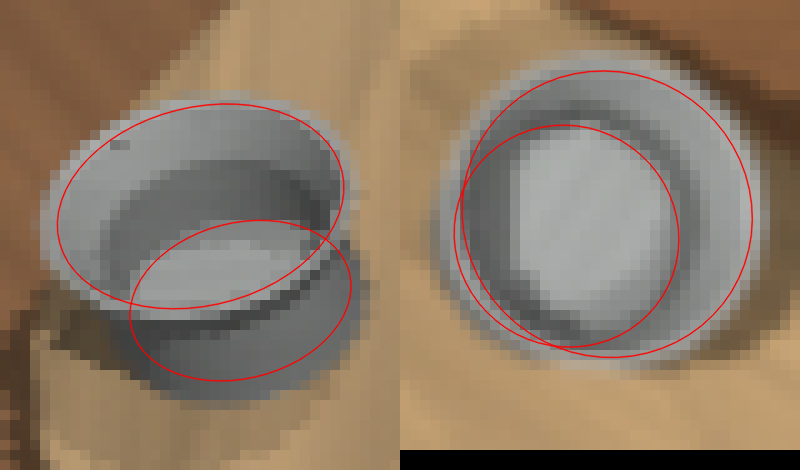

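View pics/tubeov.png

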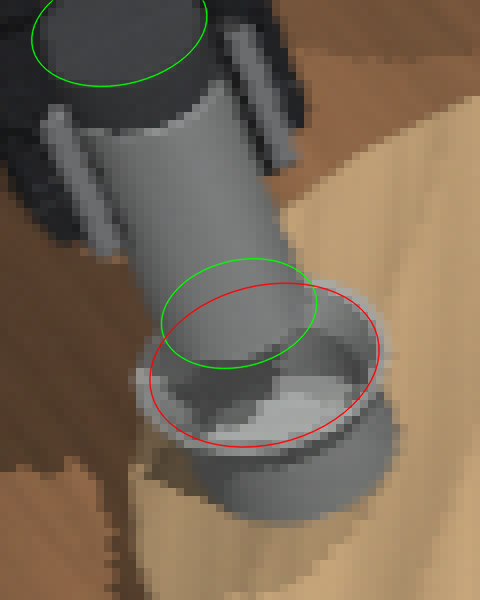

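Run:
```python
from ov import *
p=np.array([.6285,-.238,.0865]);b=proj(s,p)[0]
for d in np.eye(3)*.01: print((proj(s,p+d)[0]-b).round(2), (proj(t,p+d)[0]-proj(t,p)[0]).round(2))
C=cv2.resize(s["color"][115:165,140:180],None,fx=10,fy=10,interpolation=3)
D=C.copy()
for (x,y,z,col) in((.6285,-.238,.0865,(0,255,0)),(.6285,-.2405,.0865,(255,0,255))):
    for zz in(0,.03):circ(D,s,x,y,z+zz,.016,140,115,10,col)
cv2.imwrite("pics/to2.png",np.hstack([C,D]))
```

```text
[-5.3   2.79] [-0.09 -6.05]
[3.01 3.29] [-6.13 -0.08]
[-1.85 -4.42] [ 1.88 -1.02]
```

View pics/to2.png

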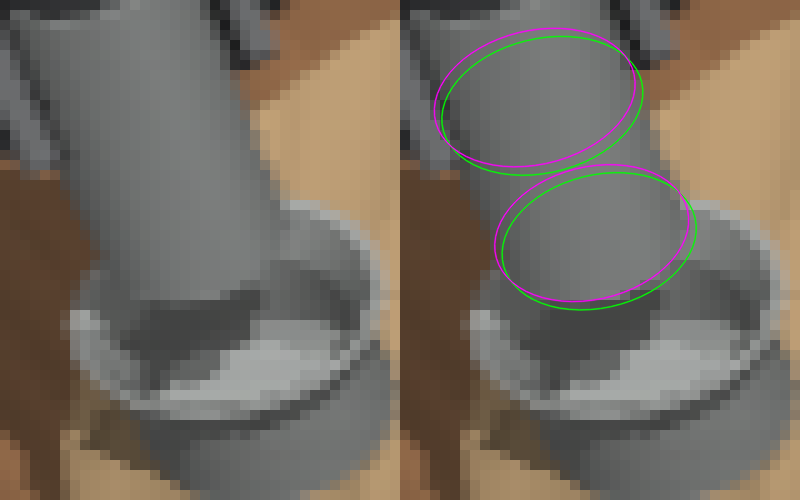

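The overlay shows the tube bottom matching the green prediction, and the cup centre is about (0.628, -0.236). I need a 2 mm shift in +y before inserting.

Emit:
move_arm --rows "-0.05 -0.2 0 0 0 0 0;0 0 0.5 0 0 0 0;0 0 0.7 0 0 0 0;0 0 0.7 0 0 0 0;0 0 0.5 0 0 0 0;0 0 0.5 0 0 0 0;0 0 0.3 0 0 0 0;0 0 0 0 0 0 0;0 0 0 0 0 0 0"

```text
time_s: 11.25
eef_pos: [0.6277, -0.236, 0.157]
eef_rot: [0.0, 1.0, -0.0, 0.0]
wrist_force: [-0.0, -0.1, -0.6]
opening: 0.366
```

Emit:
move_arm --rows "0 0 0.2 0 0 0 0;0 0 0.15 0 0 0 0;0 0 0.1 0 0 0 0;0 0 0 0 0 0 0;0 0 0 0 0 0 0"

```text
time_s: 11.75
eef_pos: [0.6276, -0.236, 0.1525]
eef_rot: [0.0, 1.0, -0.0, 0.0]
wrist_force: [-0.5, -0.5, 0.2]
opening: 0.365
```

Emit:
move_arm --rows "0 0 0.05 0 0 0 0;0 0 0 0 0 0 0.6;0 0 0 0 0 0 0.6;0 0 0 0 0 0 0.6;0 0 0 0 0 0 0.6;0 0 0 0 0 0 0.6;0 0 -0.5 0 0 0 0.6;0 0 -1.5 0 0 0 0.6;0 0 -3 0 0 0 0.6;0 0 -3 0 0 0 0.6;0 0 -3 0 0 0 0.6;0 0 -1 0 0 0 0.6;0 0 0 0 0 0 0.6"

```text
time_s: 13.05
eef_pos: [0.6285, -0.2364, 0.2749]
eef_rot: [0.001, 1.0, 0.0, 0.002]
wrist_force: [-0.1, 0.5, -0.4]
opening: 0.599
```

```bash
python3 look.py placed
python3 - <<'E'
from ov import *
C=cv2.resize(s["color"][90:175,135:195],None,fx=7,fy=7,interpolation=3)
D=C.copy()
circ(D,s,.628,-.236,.124,.0165,135,90,7,(0,255,0));circ(D,s,.628,-.236,.072,.024,135,90,7,(0,0,255))
cv2.imwrite("pics/pl2.png",np.hstack([C,D[:,:360]]))
E
```

```text
[ 0.62710613 -0.23572269  0.27086632] [-3.45293492e-04  9.99999763e-01 -4.21591683e-05 -5.94207403e-04] [-0.30070328  0.34567154 -0.07143424] 0.601766347513332
bottom [[144.82204024 100.36234562]] top [[126.78344236  56.99606096]]
```

View pics/placed.png

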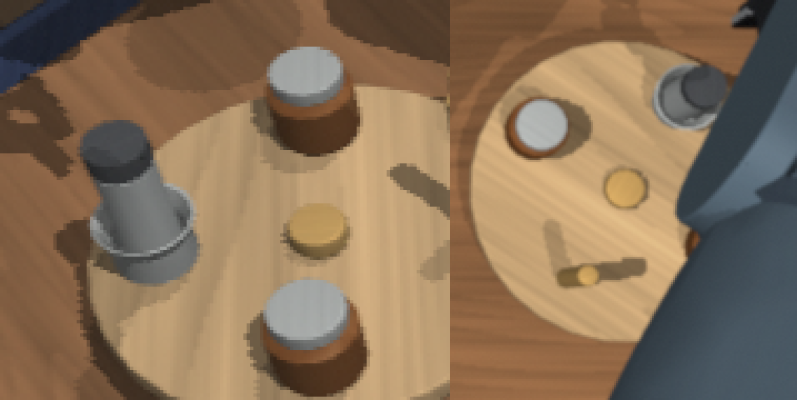

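View pics/pl2.png

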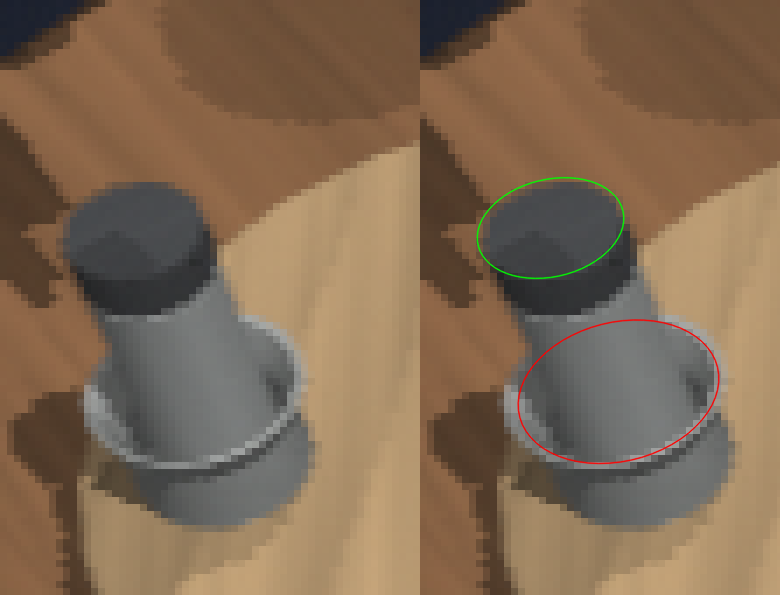

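The tube stands fully down: its cap is at z 0.124 as predicted and it is centred in the cup. Now I'll refine the pointer direction.

Run:
```python
from ov import *
S=cv2.imread("pics/scene0.png");T=cv2.imread("pics/top0.png")
k=8
A0=cv2.resize(S[85:135,240:290],None,fx=k,fy=k,interpolation=0);B0=cv2.resize(T[275:325,480:530],None,fx=k,fy=k,interpolation=0)
A=A0.copy();B=B0.copy()
ax=np.array([.5563,-.190])
for ang,col in((-164,(0,0,255)),(-160,(0,255,0)),(-156,(255,0,0))):
    a=np.radians(ang);p=ax+.149*np.array([np.cos(a),np.sin(a)])
    print(ang,p)
    for img,c,x0,y0 in((A,s,240,85),(B,t,480,275)):
        q=(proj(c,[[*p,0],[*p,.06]])-[x0,y0]+.5)*k
        cv2.line(img,tuple(int(v) for v in q[0]),tuple(int(v) for v in q[1]),col,1)
        cv2.circle(img,tuple(int(v) for v in q[1]),4,col,1)
cv2.imwrite("pics/ptr.png",np.hstack([A,B]))
cv2.imwrite("pics/ptr0.png",np.hstack([A0,B0]))
# axis check: disc circle overlay
E=cv2.resize(T[145:320,395:560],None,fx=3,fy=3)
circ(E,t,*ax,.045,.122,395,145,3,(0,0,255));cv2.imwrite("pics/disc.png",E)
```

```text
-164 [ 0.41307201 -0.23106997]
-160 [ 0.4162858 -0.240961 ]
-156 [ 0.42018173 -0.25060376]
```

View pics/ptr.png

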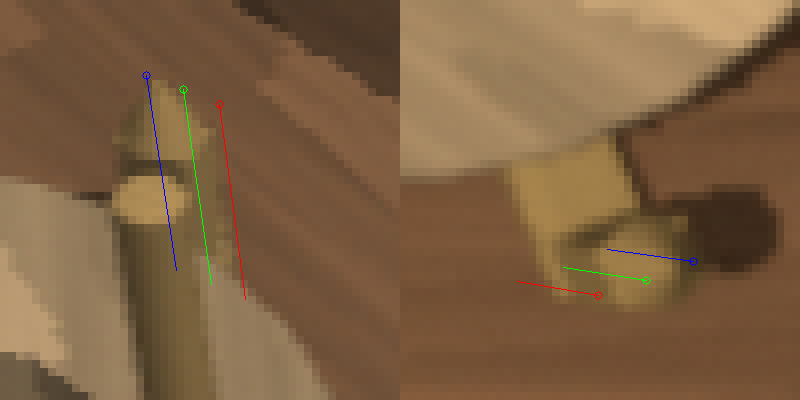

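View pics/disc.png

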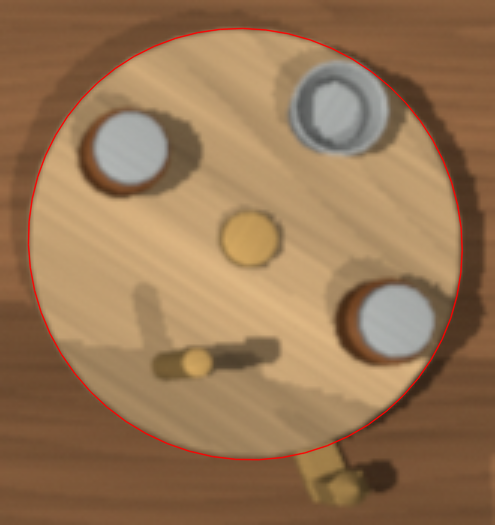

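Pointer direction comes out at about -158.5° from the axis (scene tip at (260,95), top cone at (510,307)). The cup is at -32.6°, so the post must go from 147.4° to 21.5° clockwise. Moving over the post.

Emit:
move_arm --rows "-1.4 -0.9 0 0 0 0 0.6;-2.8 -1.8 0 0 0 0 0.6;-2.8 -1.8 0 0 0 0 0.6;-2.8 -1.8 0 0 0 0 0.6;-2.8 -1.8 0 0 0 0 0.6;-1.6 -1.1 0 0 0 0 0.6;0 0 0 0 0 0 0.6;0 0 0 0 0 0 0.6;0 0 2 0 0 0 0.6;0 0 2 0 0 0 0.6;0 0 0 0 0 0 0.6;0 0 0 0 0 0 0.6"

```text
time_s: 14.55
eef_pos: [0.486, -0.1444, 0.2317]
eef_rot: [-0.0, 1.0, -0.0, -0.0]
wrist_force: [-0.5, -0.2, 0.6]
opening: 0.607
```

```bash
sed -i 's/80:200,120:255/70:220,135:304/' look.py;python3 look.py post1
```

```text
[ 0.48647549 -0.14457312  0.23282042] [ 3.68402113e-04  9.99999706e-01 -1.30198354e-04  6.60243509e-04] [-0.01038409  0.10855404  0.32807846] 0.6027316989483995
bottom [[257.70990135 110.26210331]] top [[251.3838575   70.63911798]]
```

View pics/post1.png

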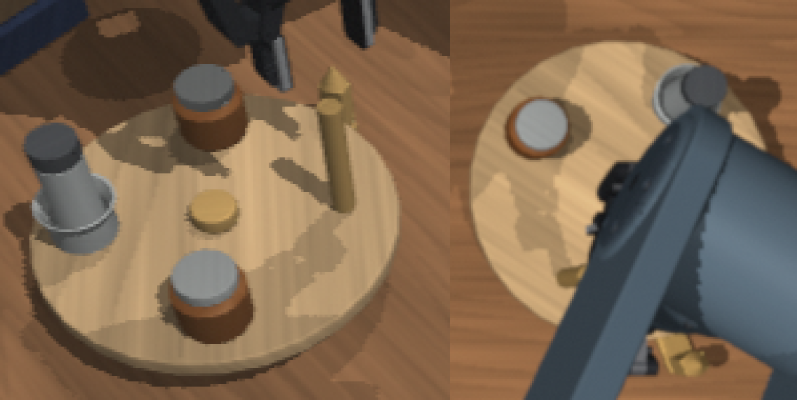

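The open fingers straddle the post (crop 330,105), and the turntable is unmoved. Lowering and closing.

Emit:
move_arm --rows "-0.1 0 1.5 0 0 0 0.6;0 0 2 0 0 0 0.6;0 0 2 0 0 0 0.6;0 0 1.3 0 0 0 0.6;0 0 0.5 0 0 0 0.6;0 0 0 0 0 0 0.6;0 0 0 0 0 0 0;0 0 0 0 0 0 0;0 0 0 0 0 0 0;0 0 0 0 0 0 0;0 0 0 0 0 0 0;0 0 0 0 0 0 0;0 0 0 0 0 0 0;0 0 0 0 0 0 0;0 0 0 0 0 0 0;0 0 0 0 0 0 0"

```text
time_s: 16.25
eef_pos: [0.4849, -0.1441, 0.16]
eef_rot: [0.0, 1.0, 0.0, 0.0]
wrist_force: [-1.9, 1.1, 7.1]
opening: 0.17
```

```bash
python3 look.py post2
python3 - <<'E'
import numpy as np
C=np.array([.5563,-.1903]);r=.085
th=np.linspace(147.4,21.5,25)
# ease
P=C+r*np.c_[np.cos(np.radians(th)),np.sin(np.radians(th))]
d=np.diff(P,axis=0)*100
print(P[0])
print(";".join(f"{a:.2f} {-b:.2f} 0 0 0 0 0" for a,b in d))
E
```

```text
[ 0.48494306 -0.14408699  0.15996883] [2.92597699e-04 9.99999848e-01 5.00019263e-05 4.64572789e-04] [-2.24798094  1.4925565   5.78555908] 0.17302037924040356
bottom [[263.76646871 142.5115272 ]] top [[258.48728097 108.95899844]]
[ 0.48469155 -0.14450448]
0.45 -0.64 0 0 0 0 0;0.50 -0.59 0 0 0 0 0;0.56 -0.54 0 0 0 0 0;0.60 -0.49 0 0 0 0 0;0.65 -0.43 0 0 0 0 0;0.68 -0.37 0 0 0 0 0;0.71 -0.31 0 0 0 0 0;0.74 -0.24 0 0 0 0 0;0.76 -0.17 0 0 0 0 0;0.77 -0.10 0 0 0 0 0;0.78 -0.03 0 0 0 0 0;0.78 0.04 0 0 0 0 0;0.77 0.11 0 0 0 0 0;0.76 0.18 0 0 0 0 0;0.74 0.25 0 0 0 0 0;0.71 0.32 0 0 0 0 0;0.68 0.38 0 0 0 0 0;0.64 0.44 0 0 0 0 0;0.60 0.50 0 0 0 0 0;0.55 0.55 0 0 0 0 0;0.50 0.60 0 0 0 0 0;0.44 0.64 0 0 0 0 0;0.38 0.68 0 0 0 0 0;0.32 0.71 0 0 0 0 0
```

View pics/post2.png

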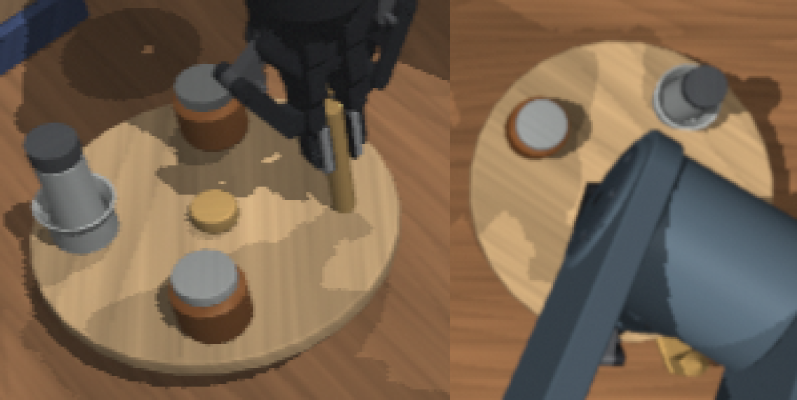

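The pads are closed on the post (opening 0.17, about 15 mm). Leading it round in parts and watching the force.

Emit:
move_arm --rows "0.45 -0.64 0 0 0 0 0;0.5 -0.59 0 0 0 0 0;0.56 -0.54 0 0 0 0 0;0.6 -0.49 0 0 0 0 0;0.65 -0.43 0 0 0 0 0;0.68 -0.37 0 0 0 0 0;0 0 0 0 0 0 0;0 0 0 0 0 0 0"

```text
time_s: 17.15
eef_pos: [0.5199, -0.1135, 0.16]
eef_rot: [0.0, 1.0, 0.0, 0.001]
wrist_force: [-0.3, 1.5, 6.5]
opening: 0.17
```

Forces are small, so I'll continue.

Emit:
move_arm --rows "0.71 -0.31 0 0 0 0 0;0.74 -0.24 0 0 0 0 0;0.76 -0.17 0 0 0 0 0;0.77 -0.1 0 0 0 0 0;0.78 -0.03 0 0 0 0 0;0.78 0.04 0 0 0 0 0;0 0 0 0 0 0 0"

```text
time_s: 17.85
eef_pos: [0.5657, -0.1058, 0.16]
eef_rot: [0.001, 1.0, 0.0, 0.001]
wrist_force: [0.2, 0.4, 6.8]
opening: 0.172
```

Emit:
move_arm --rows "0.77 0.11 0 0 0 0 0;0.76 0.18 0 0 0 0 0;0.74 0.25 0 0 0 0 0;0.71 0.32 0 0 0 0 0;0.68 0.38 0 0 0 0 0;0.64 0.44 0 0 0 0 0;0 0 0 0 0 0 0"

```text
time_s: 18.55
eef_pos: [0.6083, -0.1231, 0.16]
eef_rot: [0.001, 1.0, -0.0, 0.001]
wrist_force: [0.8, -0.7, 7.7]
opening: 0.168
```

Emit:
move_arm --rows "0.6 0.5 0 0 0 0 0;0.55 0.55 0 0 0 0 0;0.5 0.6 0 0 0 0 0;0.44 0.64 0 0 0 0 0;0.38 0.68 0 0 0 0 0;0.32 0.71 0 0 0 0 0;0 0 0 0 0 0 0;0 0 0 0 0 0 0"

```text
time_s: 19.35
eef_pos: [0.6355, -0.1596, 0.16]
eef_rot: [0.001, 1.0, -0.0, 0.001]
wrist_force: [0.2, -0.8, 6.6]
opening: 0.171
```

```bash
python3 look.py turn1
python3 - <<'E'
from ov import *
o=ctrl.get_obs();p=o["eef_pos"];C=np.array([.5563,-.1903]);print(np.degrees(np.arctan2(*(p[:2]-C)[::-1])),np.hypot(*(p[:2]-C)))
cv2.imwrite("pics/turn_s.png",cv2.resize(s["color"][60:220,135:305],None,fx=4.0,fy=3.7,interpolation=3)[:600])
E
```

```text
[ 0.63535583 -0.15939043  0.1599683 ] [ 4.91504899e-04  9.99999655e-01 -1.43451907e-04  6.53927116e-04] [ 0.13014549 -0.76249374  6.69717305] 0.16868684514095292
bottom [[185.16099221 179.89059033]] top [[172.36657008 147.54046315]]
21.38106131666972 0.08490912124871175
```

View pics/turn1.png

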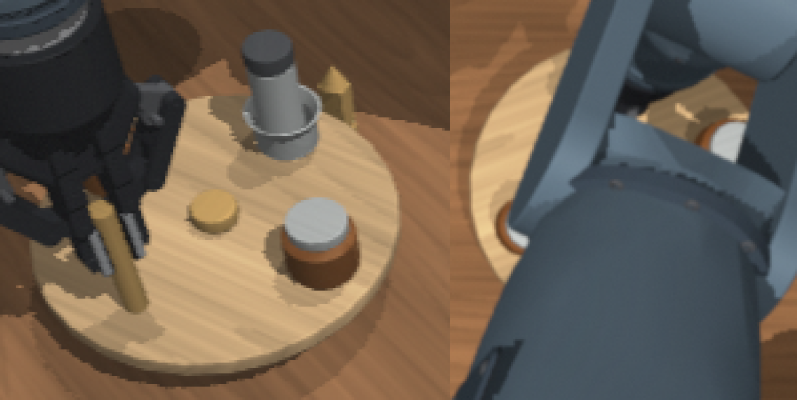

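View pics/turn_s.png

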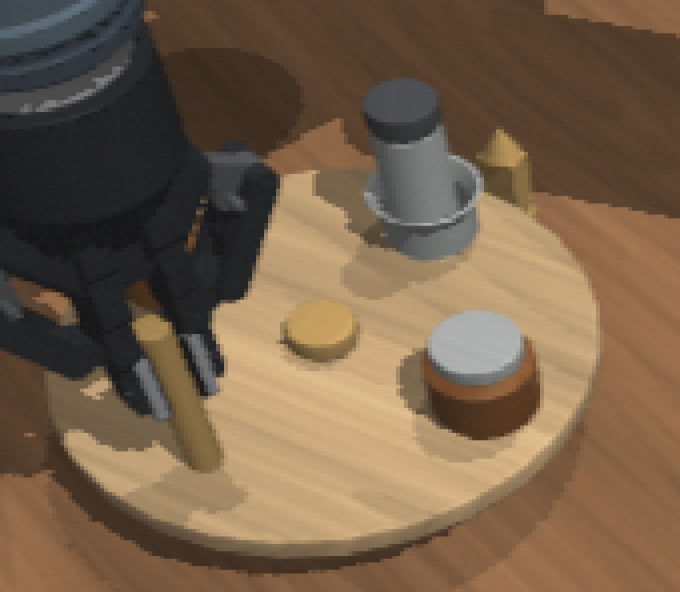

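Run:
```python
from ov import *
k=12;x0,y0=240,85
A0=cv2.resize(s["color"][y0:y0+45,x0:x0+33],None,fx=k,fy=k,interpolation=3);A=A0.copy()
ax=np.array([.5563,-.1903])
for ang,col in((-162,(0,0,255)),(-158.5,(0,255,0)),(-155,(255,0,0))):
    a=np.radians(ang);p=ax+.149*np.array([np.cos(a),np.sin(a)])
    q=(proj(s,[[*p,0],[*p,.06]])-[x0,y0]+.5)*k
    cv2.line(A,tuple(int(v) for v in q[0]),tuple(int(v) for v in q[1]),col,1)
    circ(A,s,*p,.045,.010,x0,y0,k,col)
cv2.imwrite("pics/ptr3.png",np.hstack([A0,A]))
a=np.radians(-158.5);c=ax+.085*np.array([np.cos(a),np.sin(a)])
k=7;x0,y0=215,70
B=cv2.resize(s["color"][y0:y0+75,x0:x0+55],None,fx=k,fy=k,interpolation=3);D=B.copy()
circ(D,s,*c,.072,.026,x0,y0,k,(0,255,0));circ(D,s,*c,.124,.0165,x0,y0,k,(0,255,0))
cv2.imwrite("pics/cup3.png",np.hstack([B,D]))
```

```text
(no output)
```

View pics/ptr3.png

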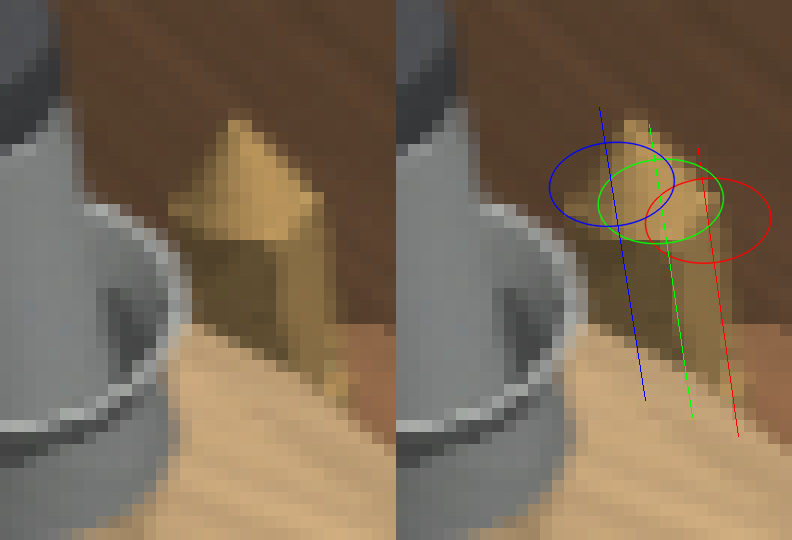

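View pics/cup3.png

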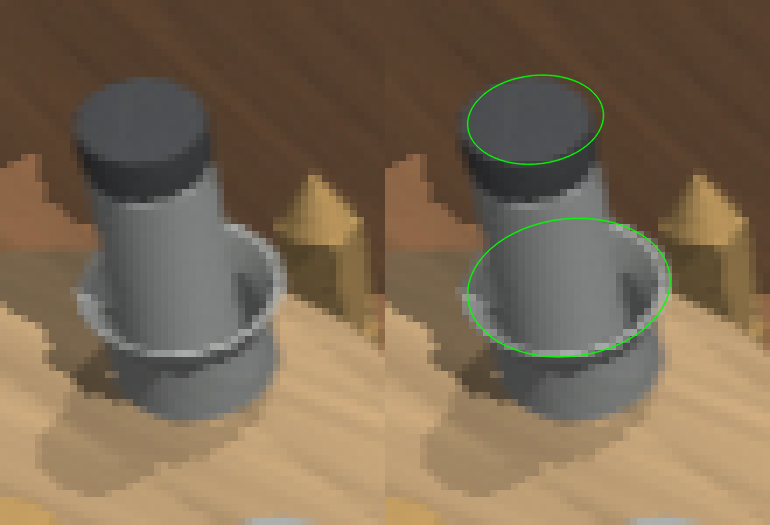

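The cup and tube lie on the axis-to-pointer line to within about 1° (tolerance about 6.7°). The tube is seated, and the grip is on with small forces. Handing in.

Run:
```python
from bench import ctrl
o=ctrl.get_obs();print(o["time_s"],o["opening"],o["wrist_force"])
print(ctrl.hand_in())
```

```text
19.65 0.16885754281262133 [-0.4122922  -0.89876765  7.66212071]
the job is handed in; nothing more can be done
None
```

I lifted the aluminium tube with the dark cap out of the bin and stood it in the empty cup. I then gripped the post, turned the carousel about 126° clockwise until the tube lined up with the pointer, and handed in at 19.65 s with the gripper still closed on the post. The hand-in reported no verdict.

- **Tube in cup:** after release the tube's cap was where a fully seated tube should be, at about 0.124 m. In the last picture it still stood upright in the cup.
- **Alignment:** the post ended at 21.4°, which puts the cup at about -158.6°. My estimates of the pointer's direction ranged from -157° to -159.5°, so the two views disagreed slightly. I took it as about -158°, an error of roughly 1° (1–2 mm at the cup, against 10 mm allowed).
- **Grip and forces:** the fingers stayed at an opening of 0.17, closed on the post. The last wrist force was under 8 N.
- **Other things:** I saw no contact with the pot, weight, snuff box or dome. I did not measure their positions again after the turn.

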